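# Load the slim slide box through a sprung dust flap

## Task

Two slide boxes stand on end on the white riser: load the slimmer one, end first, through the sloping port of the scanner. Let the box itself push the sprung dust flap open, then push it on, past the flap, until it lies right inside and the flap has snapped fully shut behind it. Leave the thicker box, the dropper bottle, the timer and the pot standing where they are.

Things in the scene. Friction and masses are not known exactly. Their poses are not given: they have to be found in the camera images.
- slim_box_center (a point): Slim slide box to be loaded: grey closed plastic box with a paper label, standing on end on the riser (riser top 60 mm above the work surface): 95 mm tall, 48 wide, 24 thick, about 0.11 kg. This point is its centre, 47.5 mm above its foot. Its z runs along the 95 mm length (up at the start), y along the width, x along the thickness. The two boxes may stand in either place.
- thick_box_center (a point): The other slide box, same look, height and width but 38 mm thick: too thick for the port; stays where it stands. Centre point and axes as for the slim box.
- scanner: The scanner, fixed on the riser: grey wedge-shaped housing, 160 mm deep, 80 wide, 169 high, its upper face sloping down towards the robot, with the loading port in that face. Origin: centre of its underside; x points level to its back, y to its left, z up.
- scanner_mouth (a point): Centre of the port, in the plane of the sloping face. z points square out of the face, leaning 35 degrees from vertical towards the robot; y runs level across; x up the slope. The port is 31 mm (x) by 58 mm (y), with flared lips 7 mm high on its upper and lower edges. Box and fingers go in along -z.
- scanner_seat (a point): Where the centre of the loaded box lies, deep in the throat; axes as for scanner_mouth. The throat runs straight along -z from the mouth to a rubber stop 137 mm deep; lower wall at x = -15 mm, upper wall at +24 mm, sides at y = -29 and +29 mm from the mouth's axis. A box past the flap slides down to the stop by its weight.
- scanner_flap (a joint): Aluminium dust flap just inside the port: 0 shut, up to 1.5 rad as it swings in. Hinge at x = +22 mm of the mouth frame, 6 mm deep; 34 mm long; sprung shut, 5 to 7 N to push open with the box. It clamps a box that is half in, at about 1.2 rad; the box comes free only when its rear end is pushed over 38 mm deeper than the mouth. Closed fingertips fit through the port to do so.
- dropper: Brown dropper bottle, 28 mm across, 100 mm tall, standing on the riser; origin under its foot. A bystander.
- timer: White bench timer, 66 mm wide, 67 mm tall, 32 mm deep, standing on the riser; origin under its foot. A bystander.
- pot: White specimen pot with a lid, 49 mm across, 65 mm tall, standing on the riser; origin under its foot. A bystander.

How it is judged:
By the outcome, as a careful person would: the job done as asked, in the order asked, and still so for the second after the job is handed in, with the robot touching nothing.
It also fails if it takes over 45 s, if anything falls off the work surface, if the arm or the gripper's body presses on something with over 40 N, if the wrist force passes 120 N, or if a joint passes its speed limit or range.

## Robot

A 6-joint arm with a two-finger parallel gripper is mounted at the origin on a cart in front of the work surface, level with it; the furniture and walls round the work are solid. World frame = base frame: x ahead of the robot, y to its left, z up, the work surface at z = 0. Lengths are in m, angles in rad, forces in N, time in s.
With the tool pointing down it reaches from about 0.25 to 0.725 m from the base axis. Payload 4 kg.
Tool frame: the origin (TCP) lies midway between the tips of the shut fingers; the grasp point (between the pads) lies 19 mm behind it; z points along the fingers, y is the line along which they close (so a half turn about z gives the same grasp; the last joint's range is limited). The gripper opens to 85 mm and grips with 20 to 120 N. Pads are 22 mm wide; open, the fingers measure 114 mm over their backs; the gripper's body (76 mm by 85 mm) begins 54 mm behind the grasp point. The pads swing forward as they close: fully open they stand 13 mm farther back than shut.
Start: joints at [-1.111, 0.241, 0.005, 1.335, 0, 1.571], TCP at [0.222, -0.448, 0.231] pointing down, gripper open.
Joint ranges: [-2.72, 2.72], [-1.05, 1.87], [-1.09, 1.28], [-1.99, 2.15], [-1.42, 1.44], [-3.14, 3.14]. Speed limits (rad/s): [2.79, 2.79, 3.14, 3.14, 3.14, 3.14].

## Interface

Orientations are given as a unit quaternion [x, y, z, w].
In Python, from workcell import bot gives the robot as it stands. The module is installed in compiled form; this text tells all that it offers.
- The arm moves only by the tool drive_tool, never from a script. Its arguments are lists of equal length, an entry for each row: "slide": the shift along the tool's x, y, z scaled (see below), a list of three; "rotation": the turn, a rotation vector about the tool's x, y, z scaled (see below), a list of three. A call has exactly 8 rows; each row is the pose to reach, as a shift and turn from the pose commanded when the call began, along the tool's axes at that moment; what a row does not reach only later rows make up. The controller multiplies each number of a shift by 250 mm and each number of a turn by 0.5 rad. A row lasts 1/8 s, in which the tool goes at most 62.5 mm and 10.7 degrees, less where a joint would pass 70% of its speed; a pose out of reach is approached as far as the arm can. A call with a number of a shift or a turn outside -1 to 1 is refused whole. A call with a gripper value outside its range is refused whole. "gripper" is the opening, from 0 (shut) to 1 (fully open), set as the call begins (left out, the last holds). The fingers move at their own pace and stop on an object; the grip force is fixed at half the most. Time passes only in rows, so rows that repeat a pose let the fingers close, or fill a call up. It gives the time, the measured TCP pose, the force, the opening and the grip force at its end, in the units of the state.
- bot.get_obs(): the state, without advancing time (a new reading comes with each control period).
- bot.camera(name): name is "side" or "top"; returns a dict with "image" (420x560x3 uint8, red, green, blue), "z_map" (420x560 float32, m along the optical axis (not along the pixel's ray), 0 where there is no reading), "camera_matrix" (3x3 intrinsics, pixels), "k1" (the pictures are not rectified: a ray, as slopes to the right and down, at radius r is drawn at 1 + k1 r^2 times it, then the intrinsics apply), "xyz" and "orientation" of the camera in the world. Camera axes: x right, y up, looking along -z (the intrinsics and any distortion apply to the point x, -y, -z); pixel columns grow to the right and rows downward; lengths in m; the calibration is good to about 2 mm. A picture is of the moment at which its call begins.
- bot.job_done(): hands the job in; it is judged then, once.
The state is a dict: "clock": time; "joint_pos": joint angles; "joint_vel": joint speeds; "tau": joint torques, N m; "eef_pos": TCP position; "tool_rot": TCP orientation; "ft_force": force on the tool from outside, world axes, zero at the start; "ft_torque": the same for the moment, N m; "grip_width": finger opening in m; "grasp_force": force on a finger pad.
Only numpy, scipy, OpenCV 4.12 (cv2) and the standard library are available. Lean on these libraries where they do the work, as an engineer would, in place of code of your own. Each camera call takes 0.05 s, during which the arm holds its last target. There are 200 camera calls.

## Working session

There is one attempt and no reset: what is moved stays moved. The work goes in short steps, Python scripts to look and compute and a tool call to move; the robot and the scene stay as the last step left them, time stands still between calls to the robot, and variables do not carry over. Pictures are saved under pics/ and viewed, at most 10 in all, crops included, and the job is handed in when it is done.

Besides the shell and the picture viewer there is one more tool, called after "Call:" as name(argument=value, ...) on one line, values as JSON. drive_tool: Moves the arm, as the interface text tells. Shifts and turns lie within -1 to 1; 1 stands for 250 mm of shift or 0.5 rad of turn. Its arguments: {"type":"object","properties":{"slide":{"type":"array","items":{"type":"array","items":{"type":"number"}}},"rotation":{"type":"array","items":{"type":"array","items":{"type":"number"}}},"gripper":{"type":"number"}},"required":["slide","rotation"]}

```bash
mkdir -p pics; cat > h.py <<'E'
import numpy as np, cv2
from scipy.spatial.transform import Rotation as R
from workcell import bot
def cam(n):
    c=bot.camera(n); return c
def cloud(c):
    K=np.array(c["camera_matrix"]); h,w=c["z_map"].shape
    u,v=np.meshgrid(np.arange(w),np.arange(h))
    p=np.stack([u,v],-1).reshape(-1,1,2).astype(float)
    n=cv2.undistortPoints(p,K,np.array([c["k1"],0,0,0.])).reshape(h,w,2)
    z=c["z_map"]; P=np.stack([n[...,0]*z,-n[...,1]*z,-z],-1)
    W=P@R.from_quat(c["orientation"]).as_matrix().T+np.array(c["xyz"])
    W[z==0]=np.nan; return W
E
python3 - <<'E'
from h import *
for n in("side","top"):
    c=cam(n); print(n,c["xyz"],c["orientation"],c["k1"],c["camera_matrix"])
    cv2.imwrite(f"pics/{n}0.png",c["image"][...,::-1]); np.savez(f"{n}0.npz",W=cloud(c),im=c["image"])
print(bot.get_obs())
E
```

```text
side [0.1423717  0.3891736  0.63993814] [-0.15251432  0.45757162  0.83619007 -0.26106276] 0.041972952808702474 [[461.8825854    0.         274.47855181]
 [  0.         461.8825854  208.04036762]
 [  0.           0.           1.        ]]
top [ 0.48078711 -0.18682946  1.02341044] [ 0.02254295 -0.03376756 -0.69940515  0.71357131] -0.10323138200502496 [[449.55602001   0.         279.40731266]
 [  0.         449.55602001 203.58779095]
 [  0.           0.           1.        ]]
{'clock': 0.1, 'joint_pos': array([-1.11101507e+00,  2.41315267e-01,  3.83716121e-03,  1.33520197e+00,
        4.33361003e-05,  1.57084492e+00]), 'joint_vel': array([ 0.00085269, -0.00148194,  0.00223813, -0.0020274 ,  0.00117127,
        0.00088276]), 'tau': array([-3.35574248e-05, -3.73138726e+01,  2.53009415e+01,  1.08762065e-02,
       -2.39515748e-05,  3.03365439e-06]), 'eef_pos': array([ 0.2216318 , -0.44755191,  0.23050484]), 'tool_rot': array([ 9.73696432e-01,  2.27847254e-01, -1.93550286e-04, -9.22027650e-04]), 'ft_force': array([-0.27858861,  0.70802252, -0.74449879]), 'ft_torque': array([-0.03678418,  0.01637801, -0.00994679]), 'grasp_force': 0.0, 'grip_width': 0.08556756209791866}
```

View pics/side0.png

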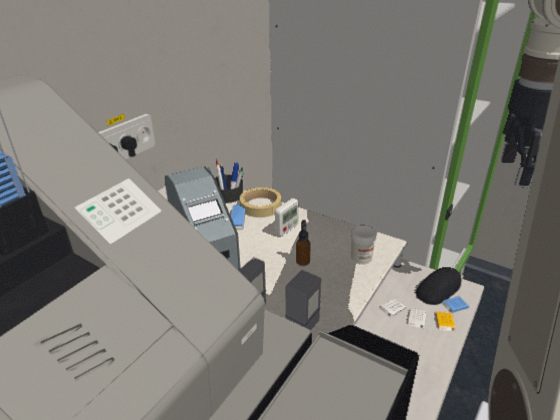

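View pics/top0.png

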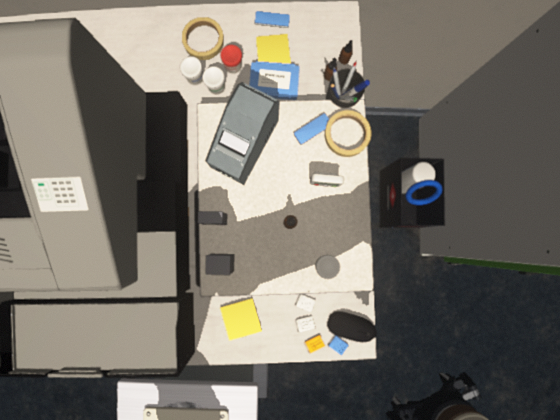

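The side view shows the scanner at about (205,205), the boxes at (255,280) and (303,298), the dropper at (303,245), the timer at (287,215) and the pot at (363,243). In the top view the boxes are at (211,217), which looks thinner, and (219,264), with the scanner at (243,132).

```bash
python3 - <<'E'
from h import *
np.set_printoptions(precision=4,suppress=True)
T=np.load("top0.npz")["W"]; S=np.load("side0.npz")["W"]
def at(u,v): return T[v,u]
for p in [(211,217),(219,264),(291,222),(327,178),(327,266),(243,132),(235,142),(225,170),(300,240),(160,200),(140,250),(100,330)]: print(p,at(*p))
def box(name,u0,u1,v0,v1,zlo,zhi):
    sub=T[v0:v1,u0:u1].reshape(-1,3); m=(sub[:,2]>zlo)&(sub[:,2]<zhi); q=sub[m]
    r=cv2.minAreaRect((q[:,:2]*1000).astype(np.float32)); print(name,len(q),np.median(q[:,2]),r, q[:,:2].mean(0))
box("A",185,240,200,235,.135,.17)
box("B",195,245,245,285,.135,.17)
box("drop",275,305,205,240,.12,.18)
box("timer",305,350,165,195,.11,.14)
box("pot",305,350,250,285,.11,.14)
# scanner slope: fit plane
sub=T[75:190,200:285].reshape(-1,3); q=sub[(sub[:,2]>.09)&(sub[:,2]<.24)]
r=cv2.minAreaRect((q[:,:2]*1000).astype(np.float32)); print("scan",r,cv2.boxPoints(r))
im=np.load("top0.npz")["im"]
cv2.imwrite("pics/c1.png",cv2.resize(im[70:290,180:350,::-1],None,fx=3.4,fy=2.7*1,interpolation=cv2.INTER_CUBIC)[:600])
# profile of height along scanner from both
for v in range(90,190,8): print(v,[f"{T[v,u,2]:.3f}" for u in range(208,284,6)])
E
```

```text
(211, 217) [ 0.5215 -0.0682  0.155 ]
(219, 264) [ 0.4314 -0.086   0.1535]
(291, 222) [ 0.5149 -0.2229  0.1577]
(327, 178) [ 0.6062 -0.2953  0.1271]
(327, 266) [ 0.43   -0.2975  0.1265]
(243, 132) [ 0.6764 -0.1296  0.2112]
(235, 142) [ 0.6624 -0.1134  0.1882]
(225, 170) [ 0.613  -0.0931  0.1595]
(300, 240) [ 0.4806 -0.2471  0.0577]
(160, 200) [0.5528 0.0336 0.1505]
(140, 250) [0.4546 0.0682 0.1538]
(100, 330) [0.2965 0.1448 0.1472]
A 332 0.1546000424627575 ((521.5655517578125, -66.19817352294922), (23.467180252075195, 47.3609504699707), 1.1427124738693237) [ 0.5216 -0.0669]
B 516 0.15455408678862315 ((430.0848693847656, -82.8128433227539), (37.3670539855957, 48.50337600708008), 0.8684495687484741) [ 0.4304 -0.0834]
drop 64 0.13246202305427923 ((517.9531860351562, -224.08335876464844), (15.920646667480469, 16.13756561279297), 0.06017378717660904) [ 0.5177 -0.2233]
timer 292 0.12611529089966872 ((605.56884765625, -296.2899475097656), (64.63009643554688, 16.9757022857666), 87.78763580322266) [ 0.605  -0.2963]
pot 471 0.12448667751112119 ((427.8403015136719, -298.45501708984375), (47.8574
[... 1156 characters left out ...]
 '0.177', '0.181', '0.186', '0.190', '0.200', '0.191', '0.109', '0.059', '0.060', '0.059']
154 ['0.168', '0.169', '0.173', '0.177', '0.183', '0.182', '0.173', '0.191', '0.130', '0.059', '0.060', '0.058', '0.058']
162 ['0.158', '0.160', '0.165', '0.168', '0.173', '0.177', '0.182', '0.156', '0.057', '0.062', '0.057', '0.062', '0.058']
170 ['0.061', '0.058', '0.129', '0.161', '0.161', '0.165', '0.170', '0.094', '0.057', '0.062', '0.059', '0.060', '0.063']
178 ['0.059', '0.058', '0.063', '0.057', '0.099', '0.156', '0.117', '0.058', '0.064', '0.062', '0.060', '0.060', '0.059']
186 ['0.059', '0.057', '0.062', '0.059', '0.060', '0.059', '0.058', '0.061', '0.058', '0.061', '0.059', '0.057', '0.059']
```

View pics/c1.png

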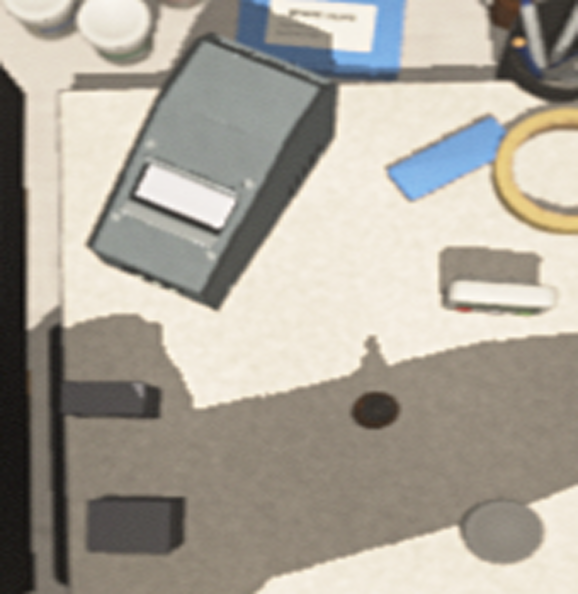

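Box A is the slim one: 23.5 x 47.4 mm with its top at 0.155, as it should be. Box B measures 37.4 x 48.5, the thick one. The scanner footprint of 81 x 161 also fits. In the crop, the white flap and port are centred at about (185,197), roughly image px (234,143).

```bash
cat >> h.py <<'E'
YAW=np.radians(-26.65); SC=np.array([.6845,-.1233])
hx=np.array([np.cos(YAW),np.sin(YAW),0]); hy=np.array([-np.sin(YAW),np.cos(YAW),0]); zz=np.array([0,0,1.])
s,cc=np.sin(np.radians(35)),np.cos(np.radians(35))
mz=-s*hx+cc*zz; mx=cc*hx+s*zz; my=hy
def tool(zdir,xdir): # rotation with tool z, x
    z=zdir/np.linalg.norm(zdir); x=xdir-z*(xdir@z); x/=np.linalg.norm(x); return R.from_matrix(np.stack([x,np.cross(z,x),z],1))
def go(p,Rt):
    o=bot.get_obs(); R0=R.from_quat(o["tool_rot"]); p0=np.array(o["eef_pos"])
    print("from",p0.round(4),"j",np.round(o["joint_pos"],2),"F",np.round(o["ft_force"],1),"w",round(o["grip_width"],4),"t",o["clock"])
    print("slide",(R0.inv().apply(np.array(p)-p0)/.25).round(3),"rot",((R0.inv()*Rt).as_rotvec()/.5).round(3))
E
python3 - <<'E'
from h import *
np.set_printoptions(precision=4,suppress=True)
T=np.load("top0.npz")["W"]; S=np.load("side0.npz")["W"]; im=np.load("top0.npz")["im"]
# face plane points
P=T[100:185,205:285].reshape(-1,3); d=P-np.r_[SC,0.06]; l=np.c_[d@hx,d@hy]
m=(abs(l[:,1])<36)&(l[:,0]>-.075)&(l[:,0]<.0)&(abs(l[:,1])>.031)&(abs(l[:,1])<.038)&(P[:,2]>.15)
A=np.c_[l[m,0],np.ones(m.sum())]; k=np.linalg.lstsq(A,P[m,2],rcond=None)[0]; print("slope",np.degrees(np.arctan(k[0])),"z at -80",k[1]-.08*k[0], "z=A l +b",k)
hsv=cv2.cvtColor(im,cv2.COLOR_RGB2HSV)
w=((hsv[...,2]>185)).astype(np.uint8); w[:115]=0;w[165:]=0;w[:,:215]=0;w[:,262:]=0
# restrict to scanner
n,lab,st,ce=cv2.connectedComponentsWithStats(w)
d=T-np.r_[SC,0.06]; L=np.stack([d@hx,d@hy,T[...,2]],-1)
for i in range(1,n):
    if st[i][4]>40: q=L[lab==i]; print(st[i],ce[i],np.nanmedian(q,0),np.nanpercentile(q,2,0),np.nanpercentile(q,98,0))
dark=(hsv[...,2]<70)
A_=np.concatenate([T.reshape(-1,3),S.reshape(-1,3)]); 
for x0 in np.arange(.0,.8,.1):
    q=A_[(A_[:,0]>x0)&(A_[:,0]<x0+.1)&(A_[:,1]>-.03)&(A_[:,2]>.1)]
    if len(q): print(round(x0,1),"per-y max z",[(round(y,2),round(float(q[(q[:,1]>y)&(q[:,1]<y+.03),2].max(initial=0)),2)) for y in np.arange(-.03,.2,.03)])
go([.5216,-.067,.30],tool(-zz,np.array([1,.015,0])))
E
```

```text
slope 35.089010814392225 z at -80 0.1573754772562459 z=A l +b [0.7025 0.2136]
[215 115   7  18  68] [216.8971 120.8382] [0.0202 0.0785 0.0599] [-0.0189  0.0403  0.0573] [0.0332 0.0879 0.1984]
[220 131  29  23 345] [234.313  142.0841] [-0.0253  0.0001  0.1893] [-0.0351 -0.026   0.1812] [-0.0156  0.0255  0.2015]
[255 153   7  12  46] [259.087  160.2391] [-0.0165 -0.0432  0.0595] [-0.0255 -0.0505  0.0562] [-0.0013 -0.0394  0.0636]
0.0 per-y max z [(np.float64(-0.03), 0.0), (np.float64(0.0), 0.0), (np.float64(0.03), 0.0), (np.float64(0.06), 0.0), (np.float64(0.09), 0.33), (np.float64(0.12), 0.0), (np.float64(0.15), 0.0), (np.float64(0.18), 0.0)]
0.1 per-y max z [(np.float64(-0.03), 0.51), (np.float64(0.0), 0.47), (np.float64(0.03), 0.43), (np.float64(0.06), 0.39), (np.float64(0.09), 0.35), (np.float64(0.12), 0.0), (np.float64(0.15), 0.0), (np.float64(0.18), 0.0)]
0.2 per-y max z [(np.float64(-0.03), 0.19), (np.float64(0.0), 0.19), (np.float64(0.03), 0.19), (np.float64(0.06), 0.19), (np.float64(0.09), 0.19), (np.float64(0.12), 0.19), (np.float64(0.15), 0.19), (np.float64(0.18), 0.19)]
0.3
[... 570 characters left out ...]
float64(0.09), 0.4), (np.float64(0.12), 0.4), (np.float64(0.15), 0.4), (np.float64(0.18), 0.4)]
0.6 per-y max z [(np.float64(-0.03), 0.0), (np.float64(0.0), 0.1), (np.float64(0.03), 0.1), (np.float64(0.06), 0.46), (np.float64(0.09), 0.47), (np.float64(0.12), 0.47), (np.float64(0.15), 0.47), (np.float64(0.18), 0.47)]
0.7 per-y max z [(np.float64(-0.03), 0.0), (np.float64(0.0), 0.1), (np.float64(0.03), 0.1), (np.float64(0.06), 0.47), (np.float64(0.09), 0.47), (np.float64(0.12), 0.47), (np.float64(0.15), 0.47), (np.float64(0.18), 0.47)]
from [ 0.2216 -0.4476  0.2305] j [-1.11  0.24  0.    1.34  0.    1.57] F [-0.3  0.7 -0.7] w 0.0856 t 0.1
slide [ 1.751 -0.832 -0.276] rot [-0.004  0.001  0.889]
```

Call:
drive_tool(slide=[[0.1,-0.05,-0.1],[0.25,-0.12,-0.2],[0.4,-0.19,-0.276],[0.55,-0.26,-0.276],[0.7,-0.33,-0.276],[0.83,-0.39,-0.276],[0.93,-0.44,-0.276],[0.95,-0.45,-0.276]], rotation=[[0,0,0.1],[0,0,0.22],[0,0,0.36],[0,0,0.5],[0,0,0.64],[0,0,0.78],[0,0,0.889],[0,0,0.889]], gripper=1)

```text
clock: 1.1
eef_pos: [0.3853, -0.2406, 0.2999]
tool_rot: [1.0, 0.009, -0.0, -0.0]
ft_force: [0.6, 0.0, -0.5]
grip_width: 0.0858
grasp_force: 0.0
```

```bash
python3 - <<'E'
from h import *
go([.5216,-.0665,.24],tool(-zz,np.array([1,.015,0])))
E
```

```text
from [ 0.3853 -0.2406  0.2999] j [-0.56  0.13  0.05  1.49 -0.    2.56] F [ 0.6  0.  -0.5] w 0.0858 t 1.1
slide [ 0.558 -0.686  0.239] rot [-0.001  0.002  0.007]
```

Call:
drive_tool(slide=[[0.06,-0.08,0],[0.14,-0.17,0],[0.22,-0.27,0],[0.31,-0.38,0],[0.4,-0.49,0],[0.48,-0.59,0],[0.54,-0.66,0],[0.558,-0.686,0]], rotation=[[0,0,-0.13],[0,0,-0.26],[0,0,-0.4],[0,0,-0.53],[0,0,-0.66],[0,0,-0.8],[0,0,-0.92],[0,0,-1]])

```text
clock: 2.1
eef_pos: [0.5219, -0.0682, 0.2997]
tool_rot: [0.967, 0.256, -0.001, -0.0]
ft_force: [0.4, -0.4, 0.4]
grip_width: 0.0856
grasp_force: 0.0
```

Call:
drive_tool(slide=[[0,0,0],[0,0,0],[0,0,0],[0,0,0],[0,0,0],[0,0,0],[0,0,0],[0,0,0]], rotation=[[0,0,-0.13],[0,0,-0.26],[0,0,-0.4],[0,0,-0.53],[0,0,-0.66],[0,0,-0.8],[0,0,-0.92],[0,0,-1]])

```text
clock: 3.1
eef_pos: [0.521, -0.0695, 0.3002]
tool_rot: [0.874, 0.486, -0.0, 0.0]
ft_force: [-0.1, -0.0, -0.5]
grip_width: 0.0853
grasp_force: 0.0
```

Call:
drive_tool(slide=[[0,0,0],[0,0,0],[0,0,0],[0,0,0],[0,0,0],[0,0,0],[0,0,0],[0,0,0]], rotation=[[0,0,-0.13],[0,0,-0.26],[0,0,-0.4],[0,0,-0.53],[0,0,-0.66],[0,0,-0.8],[0,0,-0.92],[0,0,-1]])

```text
clock: 4.1
eef_pos: [0.521, -0.0695, 0.3002]
tool_rot: [0.726, 0.687, -0.0, -0.0]
ft_force: [-0.2, 0.9, -0.1]
grip_width: 0.0854
grasp_force: 0.0
```

Call:
drive_tool(slide=[[0,0,0],[0,0,0],[0,0,0],[0,0,0],[0,0,0],[0,0,0],[0,0,0],[0,0,0]], rotation=[[0,0,-0.13],[0,0,-0.26],[0,0,-0.4],[0,0,-0.53],[0,0,-0.66],[0,0,-0.8],[0,0,-0.92],[0,0,-1]])

```text
clock: 5.1
eef_pos: [0.521, -0.0695, 0.3002]
tool_rot: [0.534, 0.846, -0.0, -0.0]
ft_force: [0.2, -0.8, 0.2]
grip_width: 0.0853
grasp_force: 0.0
```

Call:
drive_tool(slide=[[0,0,0],[0,0,0],[0,0,0],[0,0,0],[0,0,0],[0,0,0],[0,0,0],[0,0,0]], rotation=[[0,0,-0.13],[0,0,-0.26],[0,0,-0.4],[0,0,-0.53],[0,0,-0.66],[0,0,-0.8],[0,0,-0.92],[0,0,-1]])

```text
clock: 6.1
eef_pos: [0.521, -0.0695, 0.3002]
tool_rot: [0.308, 0.951, -0.0, -0.0]
ft_force: [0.0, -0.3, -0.3]
grip_width: 0.0857
grasp_force: 0.0
```

Call:
drive_tool(slide=[[0,0,0],[0,0,0],[0,0,0],[0,0,0],[0,0,0],[0,0,0],[0,0,0],[0,0,0]], rotation=[[0,0,-0.13],[0,0,-0.26],[0,0,-0.4],[0,0,-0.53],[0,0,-0.66],[0,0,-0.8],[0,0,-0.92],[0,0,-1]])

```text
clock: 7.1
eef_pos: [0.521, -0.0695, 0.3003]
tool_rot: [0.063, 0.998, -0.0, -0.0]
ft_force: [0.8, 0.5, 0.3]
grip_width: 0.0856
grasp_force: 0.0
```

```bash
python3 - <<'E'
from h import *
go([.5216,-.0665,.18],tool(-zz,np.array([-1,-.015,0])))
c=cam("side"); cv2.imwrite("pics/s1.png",c["image"][150:400,180:430,::-1].repeat(2,0).repeat(2,1))
E
```

```text
from [ 0.521  -0.0695  0.3003] j [-0.13  0.28  0.23  1.52 -0.   -0.01] F [0.8 0.5 0.3] w 0.0856 t 7.1
slide [-0.001  0.012  0.481] rot [-0.001 -0.001 -0.282]
```

View pics/s1.png

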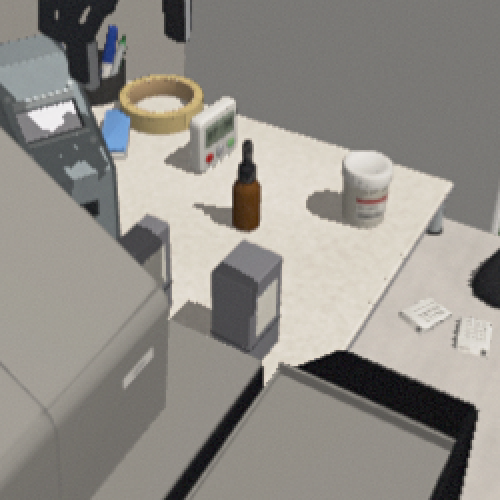

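The gripper is above, out of frame. The slim box stands at crop (150,250), clear of its neighbours, with the thick one at (247,295). I'll check the clearance on the left before going down.

```bash
python3 - <<'E'
from h import *
T=np.load("top0.npz")["W"]; S=np.load("side0.npz")["W"]
for W in (T,S):
    P=W.reshape(-1,3)
    for x0 in np.arange(.46,.62,.02):
        q=P[(P[:,0]>x0)&(P[:,0]<x0+.02)&(P[:,2]>.09)&(P[:,1]>-.035)]
        if len(q): i=q[:,1].argmin(); print(round(x0,2),len(q),q[i].round(3),np.percentile(q[:,1],1).round(3))
E
```

```text
0.46 2127 [ 0.462 -0.002  0.127] -0.001
0.48 2174 [ 0.482 -0.001  0.134] 0.001
0.5 2201 [0.501 0.001 0.147] 0.002
0.52 2227 [0.52  0.003 0.113] 0.003
0.54 2333 [0.543 0.004 0.102] 0.004
0.56 2309 [0.561 0.005 0.149] 0.005
0.58 2209 [0.584 0.005 0.144] 0.006
0.6 2424 [0.602 0.007 0.096] 0.012
0.46 6054 [0.468 0.073 0.31 ] 0.079
0.48 5176 [0.489 0.074 0.324] 0.079
0.5 3351 [0.504 0.074 0.333] 0.079
0.52 3501 [0.526 0.076 0.347] 0.079
0.54 8260 [0.549 0.075 0.362] 0.083
0.56 1991 [0.562 0.076 0.371] 0.08
0.58 1899 [0.585 0.079 0.386] 0.082
0.6 1773 [0.606 0.08  0.4  ] 0.082
```

Call:
drive_tool(slide=[[0,0.01,0.05],[0,0.012,0.17],[0,0.012,0.3],[0,0.012,0.43],[0,0.012,0.55],[0,0.012,0.65],[0,0.012,0.71],[0,0.012,0.72]], rotation=[[0,0,-0.14],[0,0,-0.282],[0,0,-0.282],[0,0,-0.282],[0,0,-0.282],[0,0,-0.282],[0,0,-0.282],[0,0,-0.282]], gripper=0.82)

```text
clock: 8.15
eef_pos: [0.5213, -0.0657, 0.1195]
tool_rot: [-0.007, 1.0, 0.0, -0.001]
ft_force: [0.4, -0.6, 0.4]
grip_width: 0.07
grasp_force: 0.0
```

Call:
drive_tool(slide=[[0,0,0],[0,0,0],[0,0,0],[0,0,0],[0,0,0],[0,0,0],[0,0,0],[0,0,0]], rotation=[[0,0,0],[0,0,0],[0,0,0],[0,0,0],[0,0,0],[0,0,0],[0,0,0],[0,0,0]], gripper=0.3)

```text
clock: 9.15
eef_pos: [0.523, -0.0655, 0.1215]
tool_rot: [-0.007, 1.0, -0.0, 0.001]
ft_force: [1.3, -0.5, 5.6]
grip_width: 0.0474
grasp_force: 62.4
```

```bash
cat >> h.py <<'E'
M=np.r_[SC,0]+hx*-.0285; M[2]=.1936
E
python3 - <<'E'
from h import *
print(M,mz)
go([.5216,-.0665,.26],tool(-zz,-hx))
E
```

```text
[ 0.65902775 -0.11051663  0.1936    ] [-0.51264148  0.25727152  0.81915204]
from [ 0.523  -0.0655  0.1215] j [-0.12  0.36 -0.12  1.08 -0.   -0.14] F [ 1.3 -0.5  5.6] w 0.0474 t 9.15
slide [ 0.004 -0.004 -0.554] rot [0.    0.005 0.96 ]
```

Call:
drive_tool(slide=[[0,0,-0.06],[0,0,-0.15],[0,0,-0.27],[0,0,-0.4],[0,0,-0.53],[0,0,-0.64],[0,0,-0.7],[0,0,-0.72]], rotation=[[0,0,0],[0,0,0],[0,0,0.1],[0,0,0.28],[0,0,0.48],[0,0,0.68],[0,0,0.86],[0,0,0.96]])

```text
clock: 10.15
eef_pos: [0.5221, -0.0652, 0.302]
tool_rot: [0.231, 0.973, 0.0, 0.001]
ft_force: [-0.2, 0.1, -1.5]
grip_width: 0.0471
grasp_force: 61.6
```

```bash
python3 - <<'E'
from h import *
p=M+mz*.1; print(p)
go(p,tool(-mz,-mx))
c=cam("side"); W=cloud(c); cv2.imwrite("pics/s2.png",c["image"][60:360,150:400,::-1].repeat(2,0).repeat(2,1))
E
```

```text
[ 0.6077636  -0.08478948  0.2755152 ]
from [ 0.5221 -0.0652  0.302 ] j [-0.12  0.28  0.23  1.53  0.    0.34] F [-0.2  0.1 -1.5] w 0.0471 t 10.15
slide [-0.341  0.084  0.107] rot [ 0.    -1.219 -0.004]
```

View pics/s2.png

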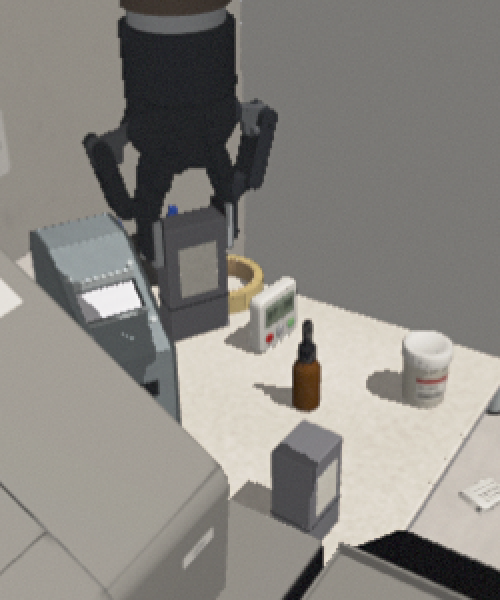

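The side view shows the slim box held at its upper end, at crop (195,270), with the pads on its narrow sides. The neighbours haven't moved.

Call:
drive_tool(slide=[[-0.02,0,-0.02],[-0.04,0.02,-0.04],[-0.07,0.04,-0.04],[-0.1,0.06,-0.04],[-0.13,0.07,-0.04],[-0.16,0.08,-0.04],[-0.19,0.084,-0.04],[-0.2,0.084,-0.04]], rotation=[[0,-0.1,0],[0,-0.24,0],[0,-0.38,0],[0,-0.52,0],[0,-0.66,0],[0,-0.8,0],[0,-0.93,0],[0,-1,0]])

```text
clock: 11.2
eef_pos: [0.5751, -0.0686, 0.3095]
tool_rot: [0.223, 0.943, -0.057, 0.24]
ft_force: [-0.5, 0.3, -1.4]
grip_width: 0.0471
grasp_force: 61.7
```

```bash
python3 - <<'E'
from h import *
go(M+mz*.1,tool(-mz,-mx))
E
```

```text
from [ 0.5751 -0.0686  0.3095] j [-0.01  0.03 -0.16  0.92 -0.21  0.41] F [-0.5  0.3 -1.4] w 0.0471 t 11.2
slide [-0.063  0.001  0.189] rot [-0.001 -0.223  0.003]
```

Call:
drive_tool(slide=[[-0.01,0,0.02],[-0.02,0.001,0.05],[-0.03,0.001,0.09],[-0.045,0.001,0.13],[-0.055,0.001,0.16],[-0.06,0.001,0.18],[-0.063,0.001,0.189],[-0.063,0.001,0.189]], rotation=[[0,-0.05,0],[0,-0.1,0],[0,-0.15,0],[0,-0.19,0],[0,-0.223,0],[0,-0.223,0],[0,-0.223,0],[0,-0.223,0]])

```text
clock: 12.2
eef_pos: [0.6089, -0.0851, 0.2764]
tool_rot: [0.22, 0.928, -0.069, 0.293]
ft_force: [-0.6, -0.6, -2.4]
grip_width: 0.0472
grasp_force: 61.7
```

```bash
python3 - <<'E'
from h import *
np.set_printoptions(precision=4,suppress=True)
go(M+mz*.1,tool(-mz,-mx))
F=np.stack([mx,my,mz],1)
ims=[]
for n in("side","top"):
    c=cam(n); W=cloud(c); L=(W-M)@F; np.savez(f"{n}1.npz",L=L,im=c["image"])
    m=(L[...,2]>.042)&(L[...,2]<.06)&(abs(L[...,0])<.05)&(abs(L[...,1])<.06)
    q=L[m]; print(n,len(q)); 
    if len(q)>20:
        print(np.percentile(q,[1,50,99],axis=0)); r=cv2.minAreaRect((q[:,:2]*1000).astype(np.float32)); print(r)
        for a in np.arange(.036,.07,.006):
            k=m&(L[...,2]>a)&(L[...,2]<a+.006); 
            if k.sum()>8: print(round(a,3),k.sum(),np.percentile(L[k][:,:2],[2,50,98],axis=0).round(4).tolist())
    ims.append(cv2.resize(c["image"][90:240,150:290,::-1],None,fx=2.8,fy=2.8,interpolation=cv2.INTER_CUBIC))
cv2.imwrite("pics/c2.png",np.hstack(ims))
E
```

```text
from [ 0.6089 -0.0851  0.2764] j [-0.02  0.06 -0.28  0.67 -0.25  0.38] F [-0.6 -0.6 -2.4] w 0.0472 t 12.2
slide [ 0.006 -0.001  0.   ] rot [-0.  0. -0.]
side 141
[[-0.0138 -0.0217  0.0421]
 [-0.0127  0.0087  0.051 ]
 [ 0.0076  0.0249  0.0595]]
((-10.553739547729492, 4.519411087036133), (52.062747955322266, 18.376258850097656), 66.81564331054688)
0.042 44 [[-0.0137, -0.0216], [-0.0129, 0.0077], [0.0052, 0.0246]]
0.048 51 [[-0.0138, -0.0209], [-0.0126, 0.0087], [0.0075, 0.0247]]
0.054 46 [[-0.0137, -0.0213], [-0.0128, 0.0101], [0.0055, 0.0246]]
top 136
[[-0.007  -0.0231  0.0429]
 [ 0.0122 -0.0021  0.0509]
 [ 0.0139  0.0243  0.0599]]
((10.344181060791016, -2.209360122680664), (51.36590576171875, 18.125417709350586), 68.83616638183594)
0.042 42 [[-0.0048, -0.0231], [0.0121, -0.0014], [0.0138, 0.0246]]
0.048 46 [[-0.0036, -0.023], [0.012, -0.0043], [0.0132, 0.022]]
0.054 48 [[-0.004, -0.0229], [0.0122, 0.0001], [0.0135, 0.0229]]
```

View pics/c2.png

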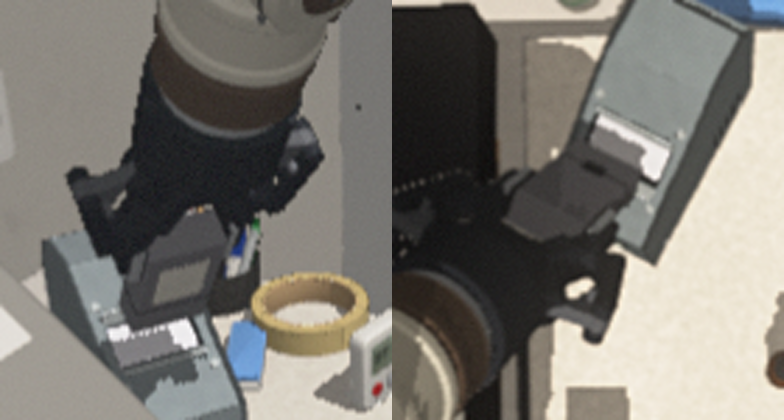

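The left (side) half shows the box tip at (160,300) just above the white flap at (155,345). The right (top) half shows the box at (590,195), in line with the flap at (630,150). The box measures x = -0.3 mm and y = +1.2 mm in the mouth frame. A quick check of the mouth itself from the side view comes next.

```bash
python3 - <<'E'
from h import *
np.set_printoptions(precision=4,suppress=True)
F=np.stack([mx,my,mz],1)
for n in("side0","top0"):
    d=np.load(n+".npz"); L=(d["W"]-M)@F; im=d["im"]; V=cv2.cvtColor(im,cv2.COLOR_RGB2HSV)
    near=(abs(L[...,0])<.03)&(abs(L[...,1])<.034)&(abs(L[...,2])<.02)
    w=near&(V[...,2]>150)&(V[...,1]<40); print(n,w.sum(),np.percentile(L[w],[1,5,50,95,99],axis=0))
    f=(abs(L[...,0])<.045)&(abs(L[...,1])<.0385)&(abs(L[...,1])>.032)&(abs(L[...,2])<.01); print("face z",np.median(L[f][:,2]),f.sum())
    k=(abs(L[...,2]-.005)<.0035)&(abs(L[...,0])<.04)&(abs(L[...,1])<.034); print("lip pts",k.sum(), np.sort(L[k][:,0])[::max(1,k.sum()//14)])
E
```

```text
side0 766 [[-0.0297 -0.0333 -0.0095]
 [-0.0278 -0.0312 -0.0085]
 [ 0.0005  0.0004 -0.0049]
 [ 0.0276  0.0308  0.0042]
 [ 0.0294  0.033   0.0069]]
face z -0.0016290031641033038 264
lip pts 171 [-0.0399 -0.0249 -0.0241 -0.0235 -0.0225 -0.0207  0.0154  0.0163  0.0169
  0.0179  0.0181  0.0187  0.0193  0.0202  0.0235]
top0 790 [[-0.0296 -0.0333 -0.011 ]
 [-0.0273 -0.0307 -0.0074]
 [-0.0009 -0.0003 -0.0014]
 [ 0.0274  0.029   0.0063]
 [ 0.0294  0.0327  0.0075]]
face z -7.185687010330226e-05 298
lip pts 236 [-0.0397 -0.0314 -0.0232 -0.0219 -0.0213 -0.0205 -0.0198 -0.0189 -0.0161
  0.0168  0.0198  0.0211  0.0216  0.0288  0.0359]
```

Call:
drive_tool(slide=[[0.002,-0.004,0.02],[0.002,-0.004,0.05],[0.002,-0.004,0.08],[0.002,-0.004,0.11],[0.002,-0.004,0.14],[0.002,-0.004,0.165],[0.002,-0.004,0.185],[0.002,-0.004,0.2]], rotation=[[0,0,0],[0,0,0],[0,0,0],[0,0,0],[0,0,0],[0,0,0],[0,0,0],[0,0,0]])

```text
clock: 13.3
eef_pos: [0.634, -0.0988, 0.2358]
tool_rot: [0.22, 0.928, -0.069, 0.293]
ft_force: [-4.2, 0.6, 4.5]
grip_width: 0.047
grasp_force: 62.3
```

```bash
python3 - <<'E'
from h import *
o=bot.get_obs(); F=np.stack([mx,my,mz],1)
print("tcp mouth",((o["eef_pos"]-M)@F).round(4),"F mouth",(np.array(o["ft_force"])@F).round(2))
go(M+mz*.006,tool(-mz,-mx))
E
```

```text
tcp mouth [ 0.0016 -0.0008  0.0504] F mouth [-0.71 -1.34  6.03]
from [ 0.634  -0.0988  0.2358] j [-0.04  0.14 -0.31  0.56 -0.24  0.35] F [-4.2  0.6  4.5] w 0.047 t 13.3
slide [0.007 0.003 0.178] rot [-0.     0.004 -0.001]
```

The box has entered and is pushing the flap with about 6 N, as expected. I'll continue.

Call:
drive_tool(slide=[[0,0,0.02],[0,0,0.045],[0,0,0.07],[0,0,0.095],[0,0,0.12],[0,0,0.14],[0,0,0.155],[0,0,0.165]], rotation=[[0,0,0],[0,0,0],[0,0,0],[0,0,0],[0,0,0],[0,0,0],[0,0,0],[0,0,0]])

```text
clock: 14.3
eef_pos: [0.6549, -0.1094, 0.201]
tool_rot: [0.22, 0.928, -0.069, 0.293]
ft_force: [-2.6, 1.6, -1.2]
grip_width: 0.0474
grasp_force: 62.2
```

```bash
python3 - <<'E'
from h import *
o=bot.get_obs(); F=np.stack([mx,my,mz],1)
print("tcp mouth",((o["eef_pos"]-M)@F).round(4),"F mouth",(np.array(o["ft_force"])@F).round(2))
go(M+mz*.006,tool(-mz,-mx))
c=cam("side"); W=(cloud(c)-M)@F
a=c["image"][60:240,150:290,::-1]; b=cam("top")["image"][60:240,150:290,::-1]
cv2.imwrite("pics/c3.png",cv2.resize(np.hstack([a,b]),None,fx=2.8,fy=2.8,interpolation=cv2.INTER_CUBIC))
E
```

```text
tcp mouth [ 0.0008 -0.0009  0.0085] F mouth [-3.15  0.24  0.79]
from [ 0.6549 -0.1094  0.201 ] j [-0.06  0.21 -0.31  0.48 -0.23  0.34] F [-2.6  1.6 -1.2] w 0.0474 t 14.3
slide [0.003 0.003 0.01 ] rot [-0.001  0.001 -0.   ]
```

View pics/c3.png

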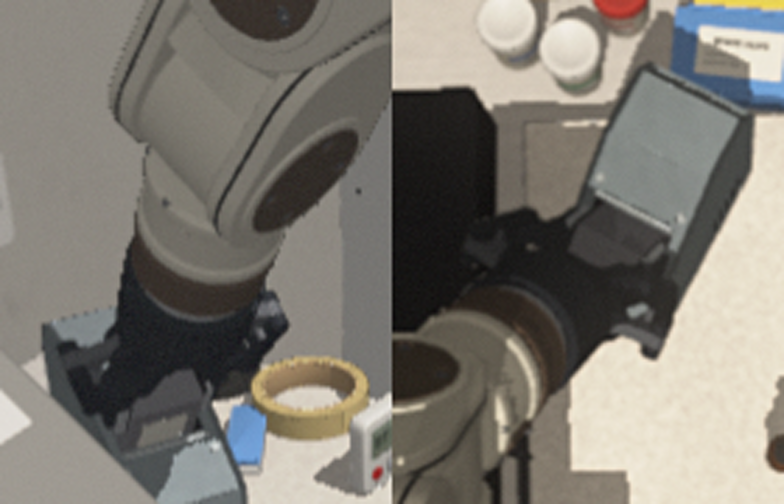

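The box is well inside, with its upper end still held, at (615,235) in the top half. Next: release, back off, close the fingers, then push.

Call:
drive_tool(slide=[[0,0,0],[0,0,0],[0,0,0],[0,0,0],[0,0,0],[0,0,0],[0,0,0],[0,0,0]], rotation=[[0,0,0],[0,0,0],[0,0,0],[0,0,0],[0,0,0],[0,0,0],[0,0,0],[0,0,0]], gripper=0.78)

```text
clock: 15.4
eef_pos: [0.6549, -0.1093, 0.2014]
tool_rot: [0.22, 0.928, -0.069, 0.293]
ft_force: [0.7, 0.7, 0.2]
grip_width: 0.0666
grasp_force: 0.0
```

Call:
drive_tool(slide=[[0,0,-0.02],[0,0,-0.06],[0,0,-0.12],[0,0,-0.18],[0,0,-0.24],[0,0,-0.29],[0,0,-0.32],[0,0,-0.32]], rotation=[[0,0,0],[0,0,0],[0,0,0],[0,0,0],[0,0,0],[0,0,0],[0,0,0],[0,0,0]])

```text
clock: 16.4
eef_pos: [0.6139, -0.0885, 0.2677]
tool_rot: [0.22, 0.928, -0.069, 0.293]
ft_force: [0.7, 0.2, 0.3]
grip_width: 0.0668
grasp_force: 0.0
```

Call:
drive_tool(slide=[[0,0,0],[0,0,0],[0,0,0],[0,0,0],[0,0,0],[0,0,0],[0,0,0],[0,0,0]], rotation=[[0,0,0],[0,0,0],[0,0,0],[0,0,0],[0,0,0],[0,0,0],[0,0,0],[0,0,0]], gripper=0)

```text
clock: 17.4
eef_pos: [0.6138, -0.0887, 0.2669]
tool_rot: [0.22, 0.928, -0.069, 0.293]
ft_force: [0.6, -0.9, 0.2]
grip_width: -0.0002
grasp_force: 0.0
```

```bash
python3 - <<'E'
from h import *
np.set_printoptions(precision=4,suppress=True)
o=bot.get_obs(); F=np.stack([mx,my,mz],1)
print("tcp mouth",((o["eef_pos"]-M)@F).round(4),"F mouth",(np.array(o["ft_force"])@F).round(2))
go(M,tool(-mz,-mx))
cs=[cam("side"),cam("top")]
for c in cs:
    L=(cloud(c)-M)@F; m=(abs(L[...,0])<.02)&(abs(L[...,1])<.03)&(L[...,2]>.012)&(L[...,2]<.06); q=L[m]; print(len(q),np.percentile(q,[1,25,50,75,99],axis=0) if len(q) else 0)
cv2.imwrite("pics/c4.png",cv2.resize(np.hstack([c["image"][60:240,150:290,::-1] for c in cs]),None,fx=2.8,fy=2.8,interpolation=cv2.INTER_CUBIC))
E
```

```text
tcp mouth [ 0.0009 -0.0008  0.0889] F mouth [ 0.89 -0.56 -0.33]
from [ 0.6138 -0.0887  0.2669] j [-0.02  0.07 -0.29  0.64 -0.25  0.37] F [ 0.6 -0.9  0.2] w -0.0002 t 17.4
slide [0.004 0.003 0.355] rot [-0.     0.001 -0.   ]
526 [[-0.018  -0.0235  0.0133]
 [-0.0164 -0.0104  0.031 ]
 [-0.0099  0.0026  0.0388]
 [-0.002   0.0153  0.0402]
 [ 0.006   0.0238  0.0426]]
518 [[-0.0147 -0.024   0.0127]
 [-0.0055 -0.014   0.0292]
 [ 0.0035 -0.0015  0.0401]
 [ 0.0079  0.0113  0.0414]
 [ 0.0092  0.0237  0.0436]]
```

View pics/c4.png

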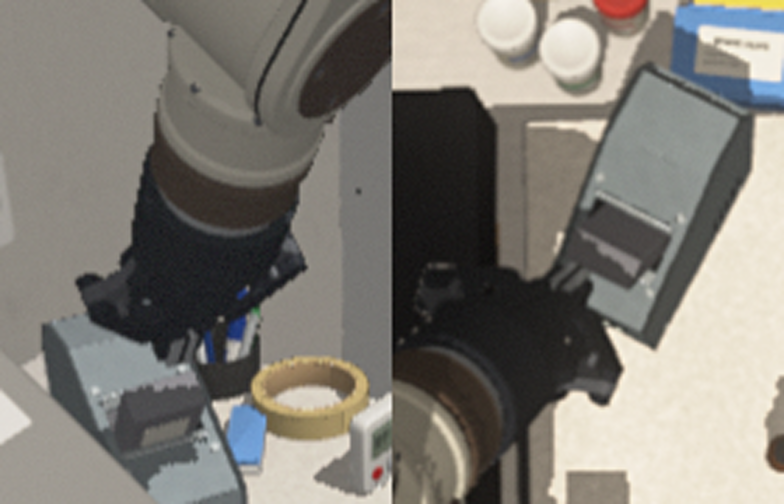

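The box is clamped half in. Its rear end is at z of about 41 mm, with x from -16 to +9, pressed onto the lower wall, at (620,245) in the top half. The fingers are shut. Pushing now.

Call:
drive_tool(slide=[[0.01,0.003,0.04],[0.01,0.003,0.1],[0.01,0.003,0.15],[0.01,0.003,0.19],[0.01,0.003,0.23],[0.01,0.003,0.27],[0.01,0.003,0.31],[0.01,0.003,0.34]], rotation=[[0,0,0],[0,0,0],[0,0,0],[0,0,0],[0,0,0],[0,0,0],[0,0,0],[0,0,0]])

```text
clock: 18.5
eef_pos: [0.6562, -0.1091, 0.1953]
tool_rot: [0.22, 0.928, -0.069, 0.293]
ft_force: [-2.4, 1.1, 0.4]
grip_width: 0.0001
grasp_force: 0.8
```

```bash
python3 - <<'E'
from h import *
o=bot.get_obs(); F=np.stack([mx,my,mz],1)
print("tcp mouth",((o["eef_pos"]-M)@F).round(4),"F mouth",(np.array(o["ft_force"])@F).round(2))
go(M-mz*.041-mx*.0015,tool(-mz,-mx))
E
```

```text
tcp mouth [-0.0016 -0.      0.0032] F mouth [-1.96 -0.05  1.82]
from [ 0.6562 -0.1091  0.1953] j [-0.06  0.22 -0.32  0.46 -0.23  0.34] F [-2.4  1.1  0.4] w 0.0001 t 18.5
slide [-0.     0.     0.177] rot [-0.     0.001 -0.   ]
```

Call:
drive_tool(slide=[[0,0,0.025],[0,0,0.055],[0,0,0.085],[0,0,0.115],[0,0,0.14],[0,0,0.16],[0,0,0.17],[0,0,0.175]], rotation=[[0,0,0],[0,0,0],[0,0,0],[0,0,0],[0,0,0],[0,0,0],[0,0,0],[0,0,0]])

```text
clock: 19.5
eef_pos: [0.6781, -0.1202, 0.1596]
tool_rot: [0.22, 0.928, -0.069, 0.293]
ft_force: [-3.0, 0.8, 0.1]
grip_width: 0.0
grasp_force: 1.4
```

```bash
python3 - <<'E'
from h import *
o=bot.get_obs(); F=np.stack([mx,my,mz],1)
print("tcp mouth",((o["eef_pos"]-M)@F).round(4),"F mouth",(np.array(o["ft_force"])@F).round(2))
E
```

```text
tcp mouth [-0.002  -0.0001 -0.0401] F mouth [-2.44 -0.64  1.8 ]
```

Call:
drive_tool(slide=[[0,0,0.004],[0,0,0.008],[0,0,0.01],[0,0,0.012],[0,0,0.012],[0,0,0.012],[0,0,0.012],[0,0,0.012]], rotation=[[0,0,0],[0,0,0],[0,0,0],[0,0,0],[0,0,0],[0,0,0],[0,0,0],[0,0,0]])

```text
clock: 20.5
eef_pos: [0.6794, -0.1207, 0.1591]
tool_rot: [0.22, 0.928, -0.069, 0.293]
ft_force: [-11.6, 5.2, 9.5]
grip_width: -0.0002
grasp_force: 9.2
```

Call:
drive_tool(slide=[[0,0,-0.03],[0,0,-0.09],[0,0,-0.17],[0,0,-0.27],[0,0,-0.38],[0,0,-0.5],[0,0,-0.6],[0,0,-0.65]], rotation=[[0,0,0],[0,0,0],[0,0,0],[0,0,0],[0,0,0],[0,0,0],[0,0,0],[0,0,0]])

```text
clock: 21.5
eef_pos: [0.5976, -0.0791, 0.2946]
tool_rot: [0.22, 0.927, -0.069, 0.296]
ft_force: [0.0, 0.8, -0.0]
grip_width: 0.0
grasp_force: 0.0
```

```bash
python3 - <<'E'
from h import *
np.set_printoptions(precision=4,suppress=True)
F=np.stack([mx,my,mz],1); print(bot.get_obs()["clock"],bot.get_obs()["eef_pos"])
cs=[cam("side"),cam("top")]
for c,n in zip(cs,("side0","top0")):
    L=(cloud(c)-M)@F; L0=(np.load(n+".npz")["W"]-M)@F
    for l in (L0,L):
        m=(abs(l[...,0]-.0)<.009)&(abs(l[...,1])<.022)&(l[...,2]<.008)&(l[...,2]>-.14); print(n,m.sum(),np.percentile(l[m][:,2],[2,25,50,75,98]))
cv2.imwrite("pics/c5.png",cv2.resize(np.hstack([cs[0]["image"][130:330,160:380,::-1],cs[1]["image"][90:290,185:355,::-1]]),None,fx=2.05,fy=2.05,interpolation=cv2.INTER_CUBIC))
E
```

```text
21.5 [ 0.5976 -0.0791  0.2946]
side0 218 [-0.0094 -0.0075 -0.0067 -0.0058 -0.0038]
side0 230 [-0.044  -0.0078 -0.007  -0.0062 -0.0042]
top0 201 [-0.008  -0.0064 -0.0056 -0.0047 -0.003 ]
top0 203 [-0.0083 -0.0066 -0.0058 -0.0048 -0.0031]
```

View pics/c5.png

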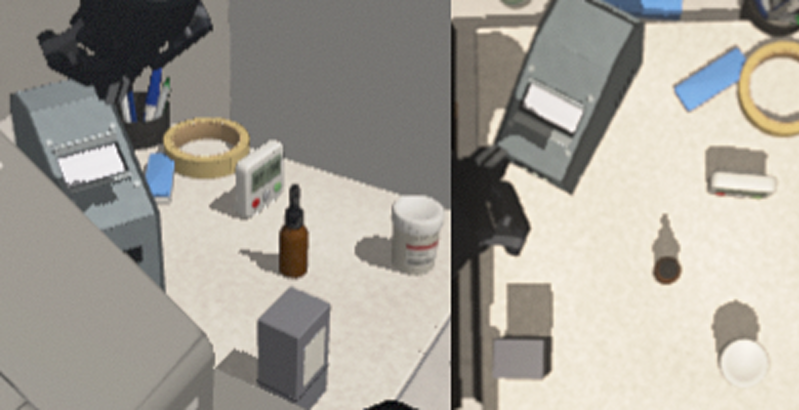

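The box met the stop at about 15 N. The flap is back at its starting depth, shut (white at (92,165) in the side half, (552,108) in the top half). The thick box, dropper, timer and pot are still standing in place, and the gripper is clear.

```bash
python3 -c "
from workcell import bot
print(bot.job_done())"
```

```text
the job is handed in; nothing more can be done
None
```

The slim box is loaded against the scanner's stop with the dust flap shut behind it, the thicker box, dropper bottle, timer and pot are still standing where they were, and the job was handed in at about 21.6 s.

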